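# Turn a desk clock dial up and square it in the hand-fitting jig

## Robot

A 6-joint arm with a two-finger parallel gripper is mounted at the origin on the work surface; the furniture and walls round the work are solid. World frame = base frame: x ahead of the robot, y to its left, z up, the work surface at z = 0. Lengths are in m, angles in rad, forces in N, time in s.
With the tool pointing down it reaches from about 0.325 to 0.9 m from the base axis. Payload 6.1 kg.
Tool frame: the origin (TCP) lies between the finger pads; the fingertips stand 22 mm ahead of it and the grasp point (between the pads) lies 3 mm ahead of it; x points along the fingers, z is the direction in which the jaws open and shut, and the axes are right-handed (so a half turn about x gives the same grasp; the last joint's range is limited). The gripper opens to 85 mm and grips with 20 to 120 N. Pads are 22 mm wide; open, the fingers measure 114 mm over their backs; the gripper's body (76 mm by 85 mm) begins 54 mm behind the grasp point. The pads swing forward as they close: fully open they stand 13 mm farther back than shut.
Start: joints at [-1.311, 0.22, 1.526, -0, 1.395, -0.126], TCP at [0.235, -0.579, 0.253] pointing down, gripper open.
Joint ranges: [-2.98, 2.98], [-0.91, 2.08], [0.09, 2.57], [-1.24, 4.39], [0.2, 2.65], [-2.68, 2.68]. Speed limits (rad/s): [2.57, 2.57, 3.01, 3.14, 3.14, 3.14].

## Interface

Orientations are given as a rotation vector (axis times angle).
In Python, from plant import env gives the robot as it stands. Calls block until the motion is done:
- env.goto(position, orientation): joint-space move of the TCP to a pose.
- env.move_linear(position, orientation=None, velocity=0.15, threshold=None): straight line of the TCP; orientation=None keeps the orientation; velocity is the mean speed in m/s. With threshold (N) it stops when the force on the tool has changed by that much, and returns True; else False.
- env.goto_joints(angles): joint-space move.
- env.gripper_to(opening, strength=None): finger opening in m; strength is the grip in N (None keeps the last); returns when the fingers have stopped.
- env.sleep(seconds).
- env.inverse_kinematics(position, orientation): joint angles nearest the present ones, or None.
- env.camera(name): name is "scene" or "top"; returns a dict with "pixels" (420x560x3 uint8, red, green, blue), "fx", "fy", "cx", "cy" (pixels), "origin" and "orientation" of the camera in the world. Camera axes: x right, y down, z forward; pixel columns grow to the right and rows downward; lengths in m; the calibration is good to about 2 mm. A picture is of the moment at which its call begins. There is no depth.
A pose or a line that the arm cannot do raises env.IKError and nothing moves.
- env.close_job(): hands the job in, once; it reports no verdict.
Trained networks look in the newest picture that a camera, given by its name, has taken for a name from the list of things; names that differ only in an ending like _2 or _b are one class to them, and where a whole thing is asked for, a point or a joint stands for the part that bears it (a point fixed in the world has none). Each returns a list of dicts, best first, with "p" (0 to 1); they miss things now and then, are a little off and sometimes report something else, mostly with a low value. They report only what shows in the picture. A call takes as long as a camera call.
- env.masks_of(camera, thing): "pixels" (420x560 bool, what is visible of it) and "rect" ([left, top, right, bottom] in pixels, round what is visible of it).
Readings, each from a call of its own:
- env.get_t(): time.
- env.get_joint_pos(): joint angles.
- env.get_joint_vel(): joint speeds.
- env.get_effort(): joint torques, N m.
- env.get_eef_pos(): TCP position.
- env.get_tool_rot(): TCP orientation.
- env.get_wrist_force(): force on the tool from outside, world axes, zero at the start.
- env.get_ft_torque(): the same for the moment, N m.
- env.get_grip_width(): finger opening in m.
Only numpy, scipy, OpenCV 4.12 (cv2) and the standard library are available. Lean on these libraries where they do the work, as an engineer would, in place of code of your own. Each camera call takes 0.05 s, during which the arm holds its last target. There are 200 camera calls.

## Task

Two wooden desk clocks lie flat on the right of the bench; turn over the one that lies dial down and lay it flat, dial up, on the board of the hand-fitting jig on the left, snug against both the long fence and the end stop (either end of the clock may face the stop). Do not let the clock drop or topple at any time, let go of it at the end, and leave the other clock, the nippers and the tape roll where they are.

Things in the scene. Friction and masses are not known exactly. Their poses are not given: they have to be found in the camera images.
- clock_center (a point): Centre of the loose light-wood desk clock that starts flat on the bench, dial down: 56 mm wide (its x), 96 mm long (its y), 26 mm thick (its z), 0.13 to 0.25 kg, plain solid sides. Its z axis points out of the BACK (black cover, grey battery door); the white round dial is the -z face. It stands by itself on either 56 x 26 mm end if set down upright.
- other_clock_center (a point): Centre of the other desk clock, same shape and size, lying dial up (its z axis points out of the dial); leave it. One clock lies about 0.44 m, the other about 0.6 m ahead of the robot, swapped at random.
- jig_corner (a point): Inner corner of the fixed jig where the long fence meets the end stop, at the board's upper face (8 mm above the bench). In its axes (z up, x roughly away from the robot, y roughly to its left) the fence's inner face is x = 0, y 0 to -166 mm; the stop's inner face is y = 0, x 0 to -100 mm. A clock that is home has its centre at x -28, y -48, z +13 mm, length along y.
- jig: The fixed jig: plywood board 150 mm (x) by 200 mm (y), 8 mm thick, with two aluminium strips (fence and stop) 14 mm thick and 18 mm high above the board. Origin at the centre of the board's underside; the corner of fence and stop is at x +55, y +80 mm from it, so the free board covers x -75 to +55 and y -100 to +80 mm.
- nippers: Loose side nippers with red handles, 64 x 114 x 14 mm, on the bench near the robot's right; leave them. Origin at the centre of the underside.
- tape_roll: Loose roll of brown tape, 93 mm across, 45 mm high, near the far edge; leave it. Origin at the centre of the underside. Between clocks and jig stands a fixed turntable, 196 mm across, 34 mm high, with a clock movement on it (about 70 mm high together), centred 0.46 m ahead and 0.08 m to the right.

How it is judged:
At the end, for the whole second after the job is handed in: The clock that began dial down lies dial up and flat (within 3 degrees) on the jig's board, its long side along the long fence (within 2.3 degrees), its centre no more than 2.5 mm farther from the long fence and from the end stop than when it touches them, released and at rest (angle between clock_center's own z axis and vertical above 3.09 rad and angle between the y axis of clock_center and the y axis of jig_corner, either way round below 0.04 rad and x of clock_center in the frame of jig_corner between -0.0305 and -0.026 m and y of clock_center in the frame of jig_corner between -0.0505 and -0.046 m and z of clock_center in the frame of jig_corner between 0.011 and 0.0155 m and contact force between clock and the fingers below 0.1 N and linear speed of clock below 0.02 m/s).
It fails at once if the clock topples or swings down loose (turns faster than 9 rad/s while the fingers do not touch it) (angular speed of clock above 9 rad/s and contact force between clock and the fingers below 0.05 N).
It fails at once if the clock is dropped (faster than 0.6 m/s while the fingers do not touch it) (linear speed of clock above 0.6 m/s and contact force between clock and the fingers below 0.05 N).
It fails at once if the other clock is moved by more than 15 mm (distance of other_clock_center from where it was at the start of the episode above 0.015 m).
It fails at once if the nippers are moved by more than 20 mm (distance of nippers from where it was at the start of the episode above 0.02 m).
It fails at once if the tape roll is moved by more than 20 mm (distance of tape_roll from where it was at the start of the episode above 0.02 m).
It also fails if it takes over 70 s, if anything falls off the work surface, if the arm or the gripper's body presses on something with over 40 N, if the wrist force passes 120 N, or if a joint passes its speed limit or range.

## Working session

There is one attempt and no reset: what is moved stays moved. The work goes in short steps, each a Python script; the robot and the scene stay as the last script left them, time stands still between calls to the robot, and variables do not carry over. Pictures are saved under pics/ and viewed, about 8 in all and at most 12, crops included, and the job is handed in when it is done.

```bash
mkdir -p pics; ls; cat > h.py <<'E'
import numpy as np, cv2
from scipy.spatial.transform import Rotation as R
from plant import env
def shot(cam,name=None):
    c=env.camera(cam)
    if name: cv2.imwrite('pics/'+name+'.png',c['pixels'][:,:,::-1])
    return c
def Rc(c):
    o=np.array(c['orientation'],float)
    return o if o.shape==(3,3) else R.from_rotvec(o).as_matrix()
def ray(c,u,v,z):
    d=Rc(c)@np.array([(u-c['cx'])/c['fx'],(v-c['cy'])/c['fy'],1.]); o=np.array(c['origin'])
    return o+d*(z-o[2])/d[2]
def proj(c,p):
    q=Rc(c).T@(np.array(p)-np.array(c['origin'])); return np.array([c['fx']*q[0]/q[2]+c['cx'],c['fy']*q[1]/q[2]+c['cy']])
def down(yaw,tilt=0):  # tool x down; jaw axis z at yaw in the plane
    x=np.array([0,0,-1.]);z=np.array([np.cos(yaw),np.sin(yaw),0]);y=np.cross(z,x)
    return R.from_matrix(np.array([x,y,z]).T)
E
python3 - <<'E'
from h import *
print(R.from_rotvec(env.get_tool_rot()).as_matrix().round(2), env.get_grip_width())
for cam in('top','scene'):
    c=shot(cam,cam+'0'); print(cam,c['fx'],c['cx'],c['cy'],c['origin'],c['orientation'])
    for t in('clock_center','other_clock_center','jig','nippers','tape_roll'):
        for m in env.masks_of(cam,t)[:3]:
            k=m['pixels'].astype(np.uint8); pts=np.argwhere(k)[:,::-1].astype(np.float32)
            r=cv2.minAreaRect(pts); print(t,round(m['p'],2),m['rect'],r,len(pts), ray(c,*r[0],.026).round(3))
E
```

```text
pics
[[-0.    0.93  0.38]
 [ 0.    0.38 -0.93]
 [-1.    0.   -0.  ]] 0.08518811325157047
top 506.51176363955176 283.9076548237357 214.51166797711872 [ 0.17807811 -0.01236812  1.4810815 ] [-2.13579958  2.11062875 -0.18090966]
clock_center 0.89 [369.4, 150.4, 406.7, 177.0] ((388.1239013671875, 164.08717346191406), (32.85344314575195, 19.82700538635254), 16.699243545532227) 637 [ 0.597 -0.304  0.026]
other_clock_center 0.74 [383.4, 206.0, 419.1, 235.4] ((397.9000244140625, 220.20001220703125), (33.093807220458984, 20.124608993530273), 26.56505012512207) 633 [ 0.429 -0.329  0.026]
jig 0.68 [162.1, 183.7, 233.0, 239.1] ((197.8735809326172, 212.158935546875), (68.10503387451172, 50.37386703491211), 6.225829124450684) 3350 [0.446 0.255 0.026]
nippers 0.56 [379.5, 252.1, 404.8, 288.6] ((387.79583740234375, 268.24224853515625), (37.764705657958984, 21.52941131591797), 61.927513122558594) 322 [ 0.289 -0.296  0.026]
tape_roll 0.76 [290.6, 143.3, 319.1, 173.5] ((304.0, 158.5), (33.0, 30.0), 90.0) 639 [ 0.612 -0.055  0.026]
scene 398.6315213707695 277.8204133089897 207.7793185713054 [-0.17663641 
[... 382 characters left out ...]
4) 1790 [0.428 0.224 0.026]
other_clock_center 0.86 [365.4, 267.7, 423.9, 312.5] ((395.75006103515625, 287.7500305175781), (57.27565002441406, 29.698482513427734), 45.0) 1364 [ 0.412 -0.343  0.026]
jig 0.85 [179.2, 179.2, 254.2, 222.0] ((216.66981506347656, 198.5943145751953), (37.499427795410156, 68.81763458251953), 74.05460357666016) 1770 [0.433 0.226 0.026]
nippers 0.83 [313.8, 293.2, 351.1, 345.3] ((335.1162109375, 317.8052062988281), (38.9311637878418, 45.05134582519531), 17.81888771057129) 683 [ 0.264 -0.317  0.026]
tape_roll 0.7 [317.0, 197.2, 357.8, 227.8] ((337.6853942871094, 208.43170166015625), (38.34382629394531, 25.772079467773438), 24.775142669677734) 780 [ 0.624 -0.049  0.026]
```

```bash
cd pics; python3 - <<'E'
import cv2
a=cv2.imread('top0.png'); b=cv2.resize(a[130:300,145:435],None,fx=2.75,fy=2.75,interpolation=cv2.INTER_CUBIC);cv2.imwrite('top0c.png',b)
E
```

```text
(no output)
```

View pics/top0c.png

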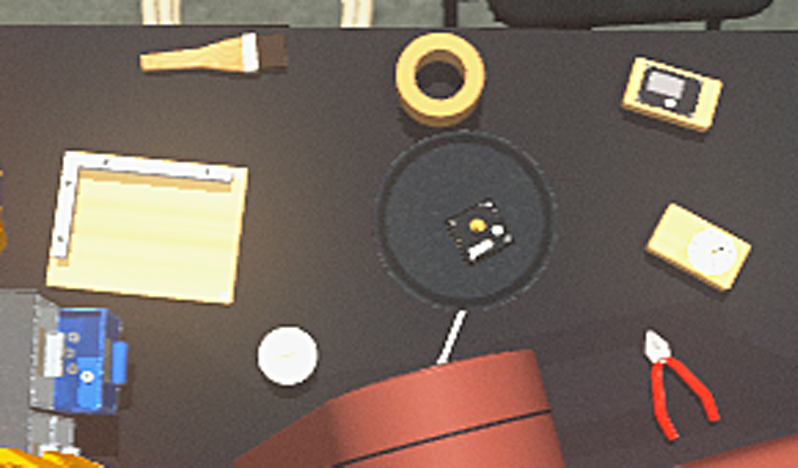

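View pics/scene0.png

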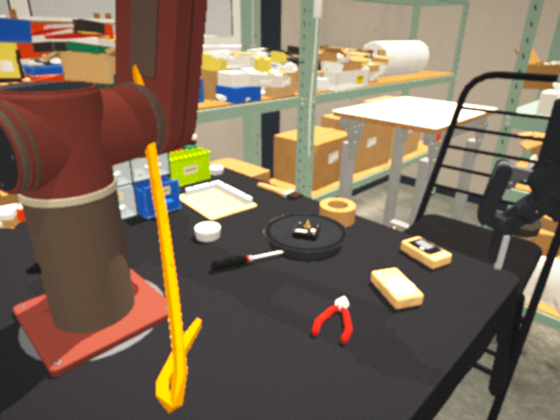

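The far clock (crop 672,92; world about (0.597,-0.304)) shows the black cover and battery door, so it is the dial-down one. The near clock (crop 698,248) is dial up. The jig's fence is on its far side and its stop is on the left. I'll stand the clock on its end part-way and regrip it there, so next I'm scanning what the arm can reach.

```bash
cat >> h.py <<'E'
def rotc(cy,cz): # clock frame from its y and z axes in world
    cy=np.array(cy,float);cz=np.array(cz,float); return np.array([np.cross(cy,cz),cy,cz]).T
def tool(C,tx,s): # tool rotation for tx in the clock frame, jaw sign s along clock x
    x=C@np.array(tx); z=s*C[:,0]; return R.from_matrix(np.array([x,np.cross(z,x),z]).T)
def tcp(p,T): return np.array(p)-0.003*T.as_matrix()[:,0]
def ik(p,T):
    try: return env.inverse_kinematics(list(tcp(p,T)),list(T.as_rotvec()))
    except env.IKError: return None
def t1(b): return (0,-np.sin(b),-np.cos(b))
def t2(a): return (0,-np.sin(a),np.cos(a))
E
cat > scan.py <<'E'
from h import *
c=env.camera('top')
def box(t,z):
    m=env.masks_of('top',t)[0]['pixels'].astype(np.uint8)
    b=cv2.boxPoints(cv2.minAreaRect(np.argwhere(m)[:,::-1].astype(np.float32)))
    w=np.array([ray(c,*q,z)[:2] for q in b]); e=w[1]-w[0]; f=w[2]-w[1]
    l=e if np.linalg.norm(e)>np.linalg.norm(f) else f
    return w.mean(0),np.arctan(l[0]/-l[1]),np.linalg.norm(e),np.linalg.norm(f),w
for t,z in(('clock_center',.02),('other_clock_center',.02),('jig',.01)):
    r=box(t,z);print(t,[np.round(x,4) for x in r])
    if t=='clock_center': P,al=r[:2]
    if t=='jig': J,ja=r[:2]
# al: long axis = (-sin? ) direction: angle from +y, positive toward -x
Y=lambda a:np.array([-np.sin(a),np.cos(a),0])
up=np.array([0,0,1.])
B=np.radians(20);A=np.radians(40)
for k in(0,1):
  C=rotc(Y(al+k*np.pi),up)
  for b in(0,20,30):
    for s in(1,-1): print('pick',k,b,s,[ik([*P,z],tool(C,t1(np.radians(b)),s)) is not None for z in(.015,.12)])
jc=J
for k in(0,1):
  C=rotc(Y(ja+k*np.pi),-up)
  for a in(30,40,50):
    for s in(1,-1): print('final',k,a,s,[ik([*J,z],tool(C,t2(np.radians(a)),s)) is not None for z in(.025,.15)])
for S in((*P,0),(.5,-.33,0),(*J,.008),(.35,-.16,0)):
  for f in range(0,360,30):
    h=np.array([np.cos(np.radians(f)),np.sin(np.radians(f)),0]); C=rotc(up,h) # back faces h
    o=[]
    for b in(0,20,30):
      for s in(1,-1): 
        if all(ik(np.array(S)+[0,0,z],tool(C,t1(np.radians(b)),s)) is not None for z in(.06,.14)): o.append(('b',b,s))
    for a in(30,40,50):
      for s in(1,-1): 
        if all(ik(np.array(S)+[0,0,z],tool(C,t2(np.radians(a)),s)) is not None for z in(.07,.14)): o.append(('a',a,s))
    if {x[0] for x in o}=={'a','b'}: print(np.round(S,2),f,o)
E
python3 scan.py
```

```text
clock_center [array([ 0.5998, -0.3055]), np.float64(-0.2957), np.float64(0.0617), np.float64(0.0983), array([[ 0.5845, -0.2496],
       [ 0.6435, -0.2677],
       [ 0.6149, -0.3617],
       [ 0.5563, -0.3431]])]
other_clock_center [array([ 0.432 , -0.3302]), np.float64(-0.4689), np.float64(0.0619), np.float64(0.0995), array([[ 0.4267, -0.2719],
       [ 0.4819, -0.3   ],
       [ 0.4369, -0.3888],
       [ 0.3824, -0.3602]])]
jig [array([0.4493, 0.2585]), np.float64(-0.0999), np.float64(0.1486), np.float64(0.2013), array([[0.3849, 0.3617],
       [0.5334, 0.3539],
       [0.5133, 0.1537],
       [0.3658, 0.1648]])]
pick 0 0 1 [True, True]
pick 0 0 -1 [False, False]
pick 0 20 1 [True, True]
pick 0 20 -1 [False, False]
pick 0 30 1 [True, True]
pick 0 30 -1 [False, False]
pick 1 0 1 [False, False]
pick 1 0 -1 [True, True]
pick 1 20 1 [True, True]
pick 1 20 -1 [True, True]
pick 1 30 1 [True, True]
pick 1 30 -1 [True, True]
final 0 30 1 [True, True]
final 0 30 -1 [True, True]
final 0 40 1 [True, True]
final 0 40 -1 [True, True]
final 0 50 1 [True, True]
final 0 50 -1 [True, True]
final 1 
[... 5934 characters left out ...]
0.  ] 120 [('b', 0, 1), ('b', 0, -1), ('a', 30, 1), ('a', 30, -1), ('a', 40, 1), ('a', 40, -1), ('a', 50, 1), ('a', 50, -1)]
[ 0.35 -0.16  0.  ] 210 [('b', 0, 1), ('b', 0, -1), ('b', 20, 1), ('b', 20, -1), ('b', 30, 1), ('b', 30, -1), ('a', 30, 1), ('a', 30, -1), ('a', 40, 1), ('a', 40, -1), ('a', 50, 1), ('a', 50, -1)]
[ 0.35 -0.16  0.  ] 240 [('b', 0, 1), ('b', 0, -1), ('b', 20, 1), ('b', 20, -1), ('b', 30, 1), ('b', 30, -1), ('a', 30, 1), ('a', 30, -1), ('a', 40, 1), ('a', 40, -1), ('a', 50, 1), ('a', 50, -1)]
[ 0.35 -0.16  0.  ] 270 [('b', 0, 1), ('b', 0, -1), ('b', 20, 1), ('b', 20, -1), ('b', 30, 1), ('b', 30, -1), ('a', 30, 1), ('a', 30, -1), ('a', 40, 1), ('a', 40, -1), ('a', 50, 1)]
```

```bash
cat > plan.py <<'E'
from h import *
up=np.array([0,0,1.]); Y=lambda a:np.array([-np.sin(a),np.cos(a),0])
P=np.array([.5985,-.305]); al=-.2957; ja=-.0985
JY=Y(ja); JX=np.array([np.cos(ja),np.sin(ja),0]); K=np.array([.512,.3326,.008])
def jig(x,y,z): return K+x*JX+y*JY+z*up
def pt(o,C,y,z): return np.array(o)+C@np.array([0,y,z])
def cfg(k,b,f,a,k2,s1,s2,S=(.60,-.30)):
    b,a,f=map(np.radians,(b,a,f))
    C1=rotc(Y(al+k*np.pi),up); C2=rotc(up,[np.cos(f),np.sin(f),0]); C3=rotc(Y(ja+k2*np.pi),-up)
    g1z=.013*0+.019*np.cos(b)+.011*np.sin(b)+.003-.013; g2z=-(.019*np.cos(a)+.011*np.sin(a)+.003-.013)
    o=np.array([*S,.048]); of=jig(-.028-.028,-.048-.02,.013)
    d={}
    T=tool(C1,t1(b),s1); d['pick']=(pt([*P,.013],C1,.012,g1z),T)
    T=tool(C2,t1(b),s1); d['st1']=(pt(o,C2,.012,g1z),T)
    T=tool(C2,t2(a),s2); d['st2']=(pt(o,C2,.015,g2z),T)
    T=tool(C3,t2(a),s2); d['fin']=(pt(of,C3,.015,g2z),T)
    return d
E
cat > s2.py <<'E'
from plan import *
import itertools
def both(g,back=.1):
    p,T=g; q=ik(p,T)
    if q is None or ik(p+[0,0,.1],T) is None or ik(p-back*T.as_matrix()[:,0],T) is None: return None
    return np.array(q)
res=[];cache={}
for k,b,s1 in itertools.product((0,1),(0,10,20),(1,-1)):
  q1=both(cfg(k,b,0,40,1,s1,1)['pick'])
  if q1 is None: continue
  for f in range(0,360,30):
    q2=both(cfg(k,b,f,40,1,s1,1)['st1'])
    if q2 is None: continue
    for a,k2,s2 in itertools.product((35,42),(0,1),(1,-1)):
      key=(f,a,k2,s2)
      if key not in cache:
        d=cfg(k,b,f,a,k2,s1,s2); cache[key]=(both(d['st2']),both(d['fin'],.06))
      q3,q4=cache[key]
      if q3 is None or q4 is None: continue
      c=[abs(x-y).max() for x,y in((q1,q2),(q2,q3),(q3,q4))]
      res.append((sum(c),(k,b,f,a,k2,s1,s2),np.round(c,2),[x.round(1).tolist() for x in(q1,q2,q3,q4)]))
res.sort(key=lambda r:r[0])
for k2 in(0,1):
  for r in [r for r in res if r[1][4]==k2][:5]: print(round(r[0],2),*r[1:])
E
time python3 s2.py
```

```text
4.87 (1, 20, 30, 42, 0, -1, -1) [1.34 1.86 1.66] [[-0.8, 0.7, 1.4, 0.3, 1.2, -0.6], [-0.3, 1.3, 0.7, -0.9, 2.1, 0.7], [-1.0, 0.5, 1.8, 1.0, 1.1, -0.5], [0.7, 0.7, 1.5, -0.5, 1.5, 1.0]]
4.88 (1, 20, 60, 42, 0, -1, -1) [1.4  1.83 1.66] [[-0.8, 0.7, 1.4, 0.3, 1.2, -0.6], [-0.1, 1.0, 1.2, -1.1, 1.6, 0.7], [-0.9, 0.7, 1.4, 0.8, 1.4, -0.7], [0.7, 0.7, 1.5, -0.5, 1.5, 1.0]]
4.96 (1, 10, 60, 42, 0, -1, -1) [1.36 1.94 1.66] [[-0.7, 0.6, 1.5, 0.2, 1.1, -0.5], [-0.1, 1.1, 1.2, -1.2, 1.8, 0.8], [-0.9, 0.7, 1.4, 0.8, 1.4, -0.7], [0.7, 0.7, 1.5, -0.5, 1.5, 1.0]]
4.98 (1, 20, 60, 35, 0, -1, -1) [1.4  1.9  1.67] [[-0.8, 0.7, 1.4, 0.3, 1.2, -0.6], [-0.1, 1.0, 1.2, -1.1, 1.6, 0.7], [-1.0, 0.8, 1.4, 0.8, 1.5, -0.7], [0.7, 0.6, 1.6, -0.4, 1.4, 0.9]]
4.99 (1, 20, 30, 35, 0, -1, -1) [1.34 1.98 1.67] [[-0.8, 0.7, 1.4, 0.3, 1.2, -0.6], [-0.3, 1.3, 0.7, -0.9, 2.1, 0.7], [-1.0, 0.5, 1.8, 1.1, 1.1, -0.7], [0.7, 0.6, 1.6, -0.4, 1.4, 0.9]]
4.94 (0, 10, 240, 42, 1, 1, 1) [1.29 1.9  1.75] [[-0.5, 0.6, 1.6, -0.2, 1.0, -0.1], [-1.0, 1.0, 1.3, 1.1, 1.8, -0.8], [-0.2, 0.8, 1.4, -0.8, 1.4, 0.6], [-0.1, 0.2, 2.2, 0.9, 1.0, -0.6]]
4.95 (0, 0, 240, 42, 1, 1, 1) [1.19 2.   1.75] [[-0.6, 0.6, 1.5, 0.0, 1.0, -0.3], [-1.0, 1.1, 1.2, 1.2, 1.9, -0.9], [-0.2, 0.8, 1.4, -0.8, 1.4, 0.6], [-0.1, 0.2, 2.2, 0.9, 1.0, -0.6]]
4.95 (0, 20, 240, 42, 1, 1, 1) [1.4  1.8  1.75] [[-0.4, 0.6, 1.6, -0.4, 1.0, 0.1], [-1.0, 0.9, 1.3, 1.0, 1.7, -0.8], [-0.2, 0.8, 1.4, -0.8, 1.4, 0.6], [-0.1, 0.2, 2.2, 0.9, 1.0, -0.6]]
4.98 (0, 10, 240, 35, 1, 1, 1) [1.29 1.98 1.7 ] [[-0.5, 0.6, 1.6, -0.2, 1.0, -0.1], [-1.0, 1.0, 1.3, 1.1, 1.8, -0.8], [-0.2, 0.8, 1.3, -0.9, 1.5, 0.7], [-0.0, 0.2, 2.2, 0.8, 0.9, -0.5]]
4.99 (0, 0, 240, 35, 1, 1, 1) [1.19 2.09 1.7 ] [[-0.6, 0.6, 1.5, 0.0, 1.0, -0.3], [-1.0, 1.1, 1.2, 1.2, 1.9, -0.9], [-0.2, 0.8, 1.3, -0.9, 1.5, 0.7], [-0.0, 0.2, 2.2, 0.8, 0.9, -0.5]]
real	0m3.632s
user	0m1.582s
sys	0m0.153s
```

View pics/top0.png

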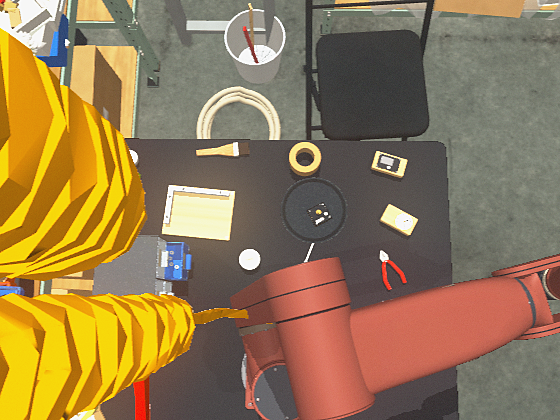

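```bash
python3 - <<'E'
from plan import *
t=env.camera('top'); s=env.camera('scene')
for px in((245,313),(195,325),(145,200),(110,90)):
    print(px,[(z,ray(t,*px,z).round(2)[:2].tolist(),proj(s,ray(t,*px,z)).round().tolist()) for z in(.1,.4,.7,.9,1.1)])
# hsv yellow in scene, list rows/cols
h=cv2.cvtColor(s['pixels'],cv2.COLOR_RGB2HSV); m=cv2.inRange(h,(18,180,150),(32,255,255))
n,l,st,ce=cv2.connectedComponentsWithStats(m); print([x.tolist() for x in st[1:] if x[4]>60])
E
```

```text
(245, 313) [(0.1, [0.16, 0.1], [144.0, 217.0]), (0.4, [0.16, 0.08], [132.0, 64.0]), (0.7, [0.17, 0.05], [114.0, -163.0]), (0.9, [0.17, 0.04], [96.0, -386.0]), (1.1, [0.17, 0.02], [70.0, -717.0])]
(195, 325) [(0.1, [0.13, 0.24], [102.0, 203.0]), (0.4, [0.14, 0.18], [93.0, 61.0]), (0.7, [0.15, 0.13], [80.0, -151.0]), (0.9, [0.16, 0.09], [67.0, -364.0]), (1.1, [0.16, 0.06], [47.0, -684.0])]
(145, 200) [(0.1, [0.47, 0.39], [191.0, 158.0]), (0.4, [0.4, 0.3], [181.0, 54.0]), (0.7, [0.34, 0.22], [164.0, -108.0]), (0.9, [0.3, 0.16], [147.0, -279.0]), (1.1, [0.26, 0.1], [119.0, -553.0])]
(110, 90) [(0.1, [0.79, 0.51], [246.0, 134.0]), (0.4, [0.66, 0.4], [236.0, 51.0]), (0.7, [0.52, 0.28], [219.0, -83.0]), (0.9, [0.44, 0.21], [200.0, -228.0]), (1.1, [0.35, 0.13], [170.0, -469.0])]
[[133, 66, 10, 18, 92], [146, 143, 55, 269, 3819]]
```

```bash
cat >> plan.py <<'E'
D=cfg(0,20,240,42,1,1,1)
def go(p,T,lin=True,v=.15,th=None):
    q=list(tcp(p,T)); r=list(T.as_rotvec())
    return env.move_linear(q,r,velocity=v,threshold=th) if lin else env.goto(q,r)
def info(): print('t',round(env.get_t(),2),np.round(env.get_eef_pos(),4),'w',round(env.get_grip_width(),4),'F',np.round(env.get_wrist_force(),1),'q',np.round(env.get_joint_pos(),2))
E
python3 - <<'E'
from plan import *
p,T=D['pick']; x=T.as_matrix()[:,0]
env.gripper_to(.085,60)
go(p-.1*x,T,False); info()
print(go(p,T,v=.1,th=6)); info()
env.gripper_to(.03,60); info()
go(p+[0,0,.16],T,v=.2); info()
shot('scene','s1')
E
```

```text
t 2.97 [ 0.612  -0.2611  0.1219] w 0.0852 F [ 0.  -0.8 -1.1] q [-0.36  0.44  1.54 -0.38  1.16  0.09]
False
t 4.12 [ 0.603  -0.2926  0.0283] w 0.0847 F [-0.1  0.3 -0.8] q [-0.41  0.57  1.56 -0.41  1.01  0.11]
t 4.5 [ 0.6034 -0.2926  0.0288] w 0.0543 F [1.5 1.4 5.4] q [-0.41  0.57  1.56 -0.41  1.01  0.11]
t 5.45 [ 0.6011 -0.292   0.1852] w 0.0547 F [-1.   0.1 -2.4] q [-0.41  0.37  1.5  -0.37  1.25 -0.  ]
```

View pics/s1.png

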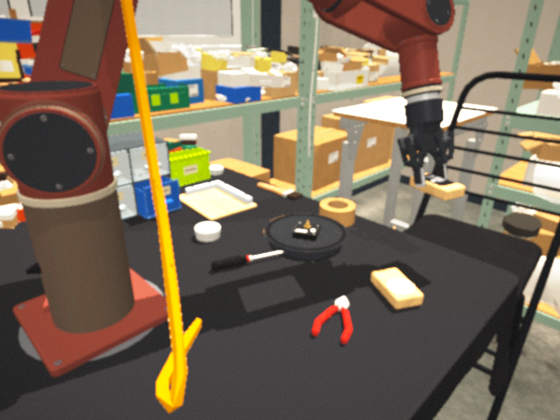

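The clock is held (near the gripper at 440,187) and the other clock hasn't moved. Now I'll stand it on its end.

```bash
python3 - <<'E'
from plan import *
p,T=D['st1']; x=T.as_matrix()[:,0]
go(p+[0,0,.12],T,False); info()
go(p+[0,0,.012],T,v=.12); 
print(go(p-[0,0,.005],T,v=.03,th=4)); info()
shot('scene','s2'); env.camera('top')
I=cv2.imread('pics/s2.png'); cv2.imwrite('pics/s2c.png',cv2.resize(I[90:330,300:560],None,fx=2.3,fy=2.3))
E
```

```text
t 6.74 [ 0.5928 -0.3118  0.1802] w 0.0544 F [ 0.3  0.5 -3.1] q [-1.01  0.73  1.38  1.01  1.77 -0.69]
True
t 8.16 [ 0.5933 -0.3131  0.0669] w 0.0547 F [ 0.6 -0.7  4.6] q [-1.01  0.92  1.34  0.99  1.7  -0.81]
```

View pics/s2c.png

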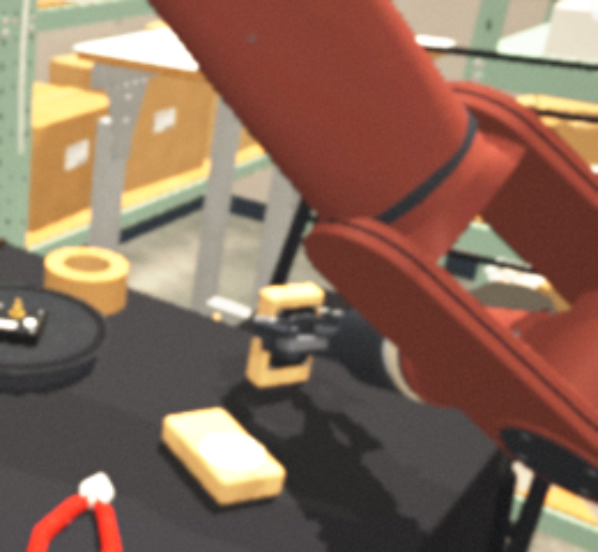

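The clock stands upright under the gripper (crop 285,335). Contact came about 6 mm early, so the grip is about 6 mm farther along the length than I planned, which does no harm. Next I release it and regrip from the other side.

```bash
python3 - <<'E'
from plan import *
p,T=D['st1']; x=T.as_matrix()[:,0]
env.gripper_to(.085); e=np.array(env.get_eef_pos())+.003*x
go(e-.13*x,T,v=.15); go(e-.13*x+[0,0,.14],T,v=.3)
p,T=D['st2']; x=T.as_matrix()[:,0]
w=down(np.arctan2(*T.as_matrix()[1::-1,2]))
go([.6,-.3,.33],w,False); info()
go(p-.14*x,T,False); info()
c=shot('top','t3')
for m in env.masks_of('top','clock_center')[:2]: print(m['p'],m['rect'])
print('expect',[proj(c,[.6,-.3,z]).round(1).tolist() for z in(0,.096)])
shot('scene','s3')
I=cv2.imread('pics/s3.png'); J=cv2.imread('pics/t3.png'); cv2.imwrite('pics/s3c.png',np.hstack([cv2.resize(I[130:330,340:500],(400,500)),cv2.resize(J[120:240,340:436],(400,500))]))
E
```

```text
t 11.22 [ 0.5991 -0.2996  0.3298] w 0.0849 F [-0.2 -0.3 -0. ] q [-0.58  0.3   1.29  0.    1.56 -0.06]
t 12.07 [ 0.6579 -0.2003  0.1574] w 0.085 F [ 0.3 -0.   1.5] q [-0.1   0.75  1.2  -0.74  1.62  0.55]
0.79 [376.4, 146.3, 400.0, 170.9]
expect [[385.0, 165.6], [391.4, 156.3]]
```

View pics/s3c.png

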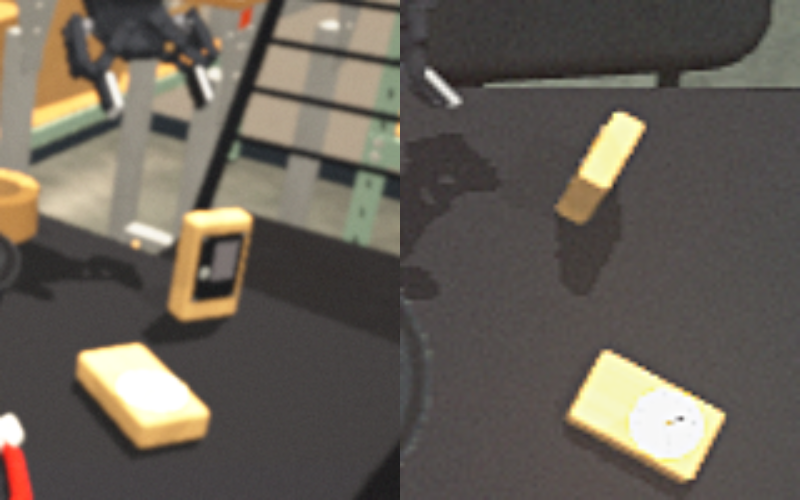

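The clock stands upright with its back cover facing the camera (left half, 215,265). Its top is at pixel (391,156) in the top view, as expected. Now I'll regrip it, turn it over and lower it to the board.

```bash
sed -i 's/of=jig(-.028-.028,-.048-.02,.013)/of=jig(-.066,-.070,.013)/' plan.py; python3 - <<'E'
from plan import *
p,T=D['st2']; x=T.as_matrix()[:,0]
print(go(p,T,v=.12,th=8)); info()
env.gripper_to(.03,60); info()
go(p+[0,0,.2],T,v=.2); info()
p,T=D['fin']
go(p+[0,0,.18],T,False); info()
go(p+[0,0,.035],T,v=.15)
shot('scene','s4'); shot('top','t4')
I=cv2.imread('pics/s4.png'); J=cv2.imread('pics/t4.png'); cv2.imwrite('pics/s4c.png',np.hstack([cv2.resize(I[110:250,150:290],(400,400)),cv2.resize(J[150:270,145:265],(400,400))]))
E
```

```text
False
t 13.53 [ 0.6077 -0.2878  0.0658] w 0.0849 F [ 0.2  0.7 -0.4] q [-0.23  0.77  1.36 -0.81  1.4   0.6 ]
t 13.92 [ 0.6075 -0.288   0.0658] w 0.0548 F [0.9 1.4 3. ] q [-0.23  0.77  1.36 -0.81  1.4   0.6 ]
t 15.07 [ 0.6061 -0.2878  0.2626] w 0.0545 F [-0.5 -0.5 -2.9] q [-0.23  0.53  1.3  -0.79  1.61  0.39]
t 17.12 [0.4381 0.2522 0.2147] w 0.0546 F [-0.8  0.2 -2. ] q [-0.08 -0.16  2.15  0.78  1.25 -0.28]
```

View pics/s4c.png

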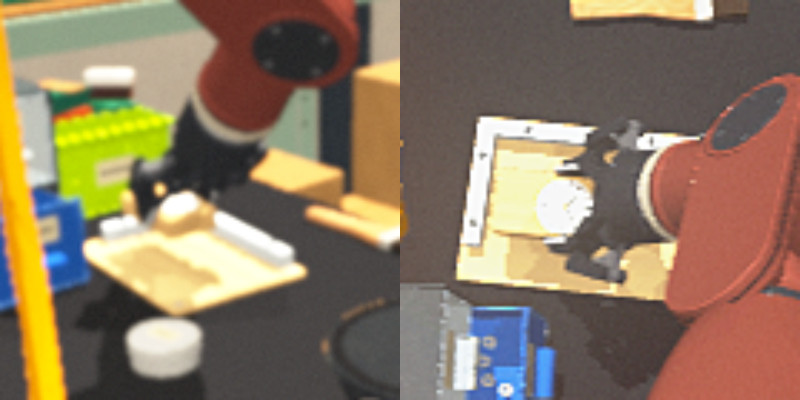

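Dial is up, held just above the board (right half 565,205). It looks close to the fence, so I'm moving 8–10 mm away, lowering and checking the jig estimate.

```bash
python3 - <<'E'
from plan import *
c=env.camera('top')
f=lambda p:(proj(c,p)-[145,150])*400/120+[400,0]
print('inner corner top',f(jig(0,0,.018)),'fence right inner',f(jig(0,-.166,.018)),'stop near inner',f(jig(-.1,0,.018)),'outer corner',f(jig(.014,.014,.018)),'board near-left',f(jig(-.13,.02,0)),'near-right',f(jig(-.13,-.18,0)))
p,T=D['fin']; p=p-.008*JX-.010*JY
go(p+[0,0,.03],T,v=.1)
go(p+[0,0,.014],T,v=.05)
print(go(p-[0,0,.006],T,v=.02,th=4)); info(); print('tcp nominal',tcp(p,T))
E
```

```text
inner corner top [491.85214391 133.00310723] fence right inner [677.60834834 152.98874923] stop near inner [474.7460172  243.81071949] outer corner [478.62642918 116.02535604] board near-left [452.00792322 278.00536466] near-right [676.50798888 302.72096097]
True
t 19.83 [0.4289 0.2434 0.0352] w 0.0546 F [ 0.5 -0.4  2.7] q [-0.11  0.2   2.22  0.94  0.98 -0.66]
tcp nominal [0.42881891 0.24334004 0.03470962]
```

```bash
python3 - <<'E'
from plan import *
p,T=D['fin']; p=p-.008*JX-.010*JY; x=T.as_matrix()[:,0]
env.gripper_to(.078); info()
go(p-.05*x,T,v=.1); go(p-.05*x+[0,0,.14],T,v=.25); info()
# park for the side push: tool down, jaws along jig y, near side
Tp=down(ja+np.pi/2); q0=None
for s in(0,np.pi):
    Tp=down(ja+np.pi/2+s); print(s,[None if (q:=ik(jig(-.16,-.058,z),Tp)) is None else np.round(q,2) for z in(.03,.15)], [ik(jig(-.085,-.06,.03),Tp) is not None, ik(jig(-.028,-.17,.03),Tp) is not None])
    Tq=down(ja+s); print(s,[ik(jig(-.028,y,.03),Tq) is not None for y in(-.2,-.1)])
shot('scene','s5'); c=shot('top','t5')
for m in env.masks_of('top','clock_center')[:2]:
    r=cv2.minAreaRect(np.argwhere(m['pixels'])[:,::-1].astype(np.float32)); w=ray(c,*r[0],.025)-K; print(m['p'],r,w@JX,w@JY)
I=cv2.imread('pics/s5.png'); J=cv2.imread('pics/t5.png'); cv2.imwrite('pics/s5c.png',np.hstack([cv2.resize(I[110:250,150:290],(400,400)),cv2.resize(J[150:270,145:265],(400,400))]))
E
```

```text
t 20.19 [0.4278 0.2433 0.0344] w 0.0776 F [-0.  1. -0.] q [-0.11  0.2   2.23  0.94  0.98 -0.66]
t 21.55 [0.4246 0.2102 0.2102] w 0.0781 F [ 0.2 -0.7 -0.8] q [-0.19 -0.2   2.19  0.76  1.32 -0.35]
0 [array([ 0.52,  0.09,  2.12,  0.  ,  0.93, -0.95]), array([ 0.52, -0.11,  2.05,  0.  ,  1.2 , -0.95])] [True, True]
0 [True, True]
3.141592653589793 [array([0.52, 0.09, 2.12, 0.  , 0.93, 2.19]), array([ 0.52, -0.11,  2.05,  0.  ,  1.2 ,  2.19])] [True, True]
3.141592653589793 [False, False]
0.92 ((193.24179077148438, 216.84017944335938), (30.3294734954834, 19.55571937561035), 5.194429397583008) -0.07310820108480445 -0.07208674495371811
```

View pics/s5c.png

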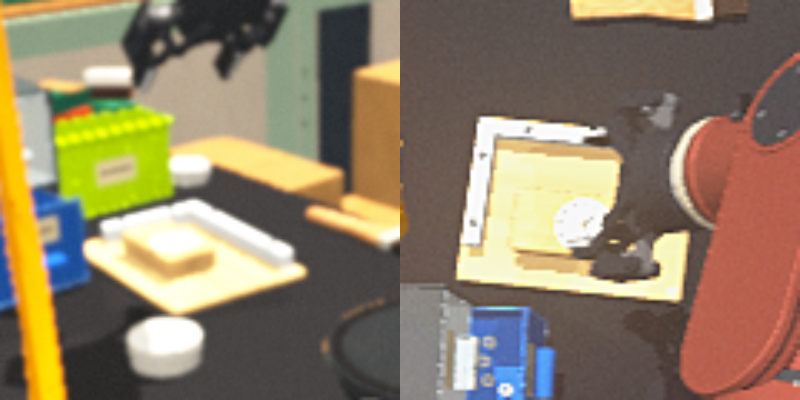

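The clock lies flat, dial up, about 74/80 mm from the corner lines, and the numbers agree with the picture. Before pushing I'm checking that the blue bin at the board's near-left is clear of the gripper.

```bash
python3 - <<'E'
from plan import *
s=env.camera('scene');t=env.camera('top')
loc=lambda w:(np.round([(w-K)@JX,(w-K)@JY],3).tolist())
b=ray(s,181.5,209.8,0); print('bin bottom right corner ground',b.round(3),loc(b))
for z in(0,.05,.1,.15): print(z,loc(ray(t,190,242,z)),'scene px of it',proj(s,ray(t,190,242,z)).round(), 'near', loc(ray(t,190,270,z)),proj(s,ray(t,190,270,z)).round())
E
```

```text
bin bottom right corner ground [0.35  0.279 0.   ] [-0.156, -0.069]
0 [-0.145, -0.068] scene px of it [185. 209.] near [-0.226, -0.08] [159. 218.]
0.05 [-0.15, -0.078] scene px of it [183. 194.] near [-0.229, -0.09] [158. 202.]
0.1 [-0.155, -0.089] scene px of it [182. 178.] near [-0.231, -0.1] [156. 185.]
0.15 [-0.16, -0.099] scene px of it [180. 161.] near [-0.234, -0.11] [155. 167.]
```

The bin's corner is at about jig (-155,-80) mm and 0.1 m high, so a tool-down push from here would hit it. I'll regrip in the same tilted pose, slide the clock 24 mm toward the fence and then push from there.

```bash
python3 - <<'E'
from plan import *
p,T=D['fin']; p=p-.008*JX-.010*JY; x=T.as_matrix()[:,0]
go(p-.05*x,T,v=.2); print(go(p+[0,0,.001],T,v=.08,th=8))
env.gripper_to(.03,25); info()
n=p+.024*JX+[0,0,.001]
print(go(n,T,v=.04,th=15)); info()
env.gripper_to(.064); info()
go(n-.06*x,T,v=.1); go(n-.06*x+[0,0,.1],T,v=.25); info()
Tp=down(ja+np.pi/2)
a=jig(-.145+.05,-.19,.15); go(jig(-.098,-.08,.13),Tp,False); env.gripper_to(.04); info()
c=shot('top','t6')
for m in env.masks_of('top','clock_center')[:2]:
    r=cv2.minAreaRect(np.argwhere(m['pixels'])[:,::-1].astype(np.float32)); w=ray(c,*r[0],.025)-K; print(m['p'],r,w@JX,w@JY)
shot('scene','s6')
I=cv2.imread('pics/s6.png'); J=cv2.imread('pics/t6.png'); cv2.imwrite('pics/s6c.png',np.hstack([cv2.resize(I[110:250,150:290],(400,400)),cv2.resize(J[150:270,145:265],(400,400))]))
E
```

```text
False
t 23.75 [0.4293 0.2431 0.0362] w 0.0557 F [-0.8 -2.2  4.5] q [-0.11  0.2   2.22  0.94  0.98 -0.66]
False
t 24.5 [0.4527 0.2414 0.0362] w 0.0555 F [-1.   2.1  4.7] q [-0.11  0.24  2.17  0.93  0.99 -0.65]
t 24.75 [0.4527 0.2408 0.0355] w 0.0639 F [ 0.  -0.3  0.9] q [-0.11  0.25  2.17  0.93  0.99 -0.64]
t 26.05 [0.4485 0.2013 0.1801] w 0.0639 F [-0.4 -0.7 -0.4] q [-0.2  -0.08  2.16  0.77  1.27 -0.42]
t 27.18 [0.407  0.2616 0.1409] w 0.0402 F [-0.3 -0.5  0. ] q [ 0.41 -0.    1.99  0.    1.15 -1.06]
0.58 ((202.8564453125, 209.93565368652344), (19.602231979370117, 19.2042179107666), 5.710593223571777) -0.049672528027292016 -0.09720510680533001
```

View pics/s6c.png

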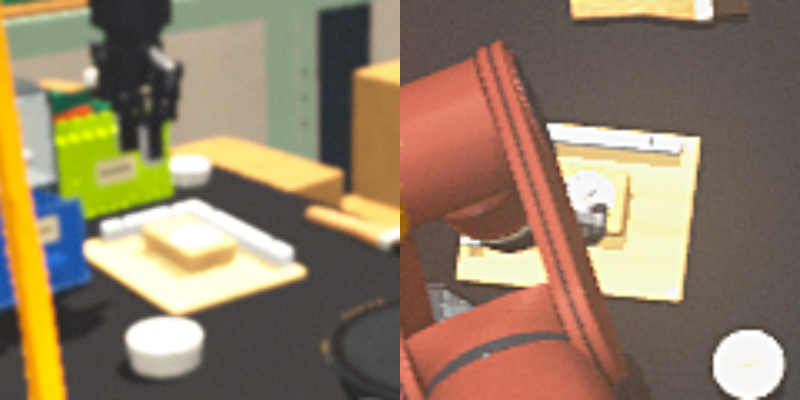

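The clock now lies about 50 mm from the fence line (scene crop 190,240) with the fingers above its near side. Next is the side push, then the end push, then the side push again.

```bash
cat > push.py <<'E'
from plan import *
loc=lambda:np.round([(np.array(env.get_eef_pos())-K)@a for a in(JX,JY,up)],4)
TX=down(ja+np.pi/2); TY=down(ja)
def side(y,x0,th=8,F=.03):
    print(go(jig(x0,y,.025),TX,v=.12,th=8),loc())
    print('side',go(jig(-.060,y,.025),TX,v=F,th=th),loc(),np.round(env.get_wrist_force(),1))
    env.sleep(.2)
    go(jig(x0,y,.025),TX,v=.1); go(jig(x0,y,.12),TX,v=.25)
def end(x,y0,th=8):
    print(go(jig(x,y0,.025),TY,v=.12,th=8),loc())
    print('end',go(jig(x,-.100,.025),TY,v=.03,th=th),loc(),np.round(env.get_wrist_force(),1))
    env.sleep(.2)
    go(jig(x,y0,.025),TY,v=.1); go(jig(x,y0,.12),TY,v=.25)
E
python3 - <<'E'
from push import *
go(jig(-.097,-.08,.12),TX,v=.2)
side(-.08,-.097); 
go(jig(-.024,-.165,.12),TY,False); env.gripper_to(0.0)
end(-.024,-.165); info()
E
```

```text
False [-0.0964 -0.0796  0.0287]
side True [-0.0675 -0.0805  0.0273] [-0.5 -0.  -0.1]
False [-0.0234 -0.1648  0.0286]
end True [-0.0244 -0.1092  0.0276] [-0.1 -0.5  0.2]
t 36.35 [0.4724 0.1714 0.1319] w -0.0001 F [-0.9 -0.5 -0.8] q [0.19 0.05 1.95 0.   1.13 0.29]
```

```bash
python3 - <<'E'
from push import *
end(-.024,-.13,th=15)
go(jig(-.090,-.05,.12),TX,False); env.gripper_to(.04)
side(-.052,-.085,th=15)
go(jig(-.024,-.13,.12),TY,False); env.gripper_to(0.0)
end(-.024,-.13,th=15)
go(jig(-.1,-.20,.25),TY,v=.4); info()
c=shot('top','t7')
m=env.masks_of('top','clock_center')[0]; r=cv2.minAreaRect(np.argwhere(m['pixels'])[:,::-1].astype(np.float32)); w=ray(c,*r[0],.025)-K; print(m['p'],r,w@JX,w@JY)
I=cv2.imread('pics/t7.png'); cv2.imwrite('pics/t7c.png',cv2.resize(I[170:250,150:250],None,fx=7,fy=7,interpolation=cv2.INTER_CUBIC))
E
```

```text
False [-0.0235 -0.1299  0.0284]
end True [-0.0242 -0.1092  0.0277] [ 0.8 -1.3  0.7]
False [-0.0845 -0.0516  0.0286]
side True [-0.0676 -0.0522  0.0275] [-0.6 -0.3 -0.4]
False [-0.0234 -0.1298  0.0287]
end True [-0.0243 -0.1092  0.0277] [ 0.3 -1.4  0.7]
t 48.5 [0.3925 0.1433 0.2605] w 0.0001 F [-0.1  0.2 -0.5] q [ 0.16 -0.31  2.02  0.    1.43  0.26]Traceback (most recent call last):
  File "<stdin>", line 9, in <module>
IndexError: list index out of range
```

```bash
python3 - <<'E'
import cv2,numpy as np
from h import *
shot('scene','s7')
I=cv2.imread('pics/t7.png');J=cv2.imread('pics/s7.png'); cv2.imwrite('pics/t7c.png',np.hstack([cv2.resize(I[170:250,150:250],(400,320),interpolation=cv2.INTER_CUBIC),cv2.resize(J[165:237,170:260],(400,320),interpolation=cv2.INTER_CUBIC)]))
E
```

```text
(no output)
```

View pics/t7c.png

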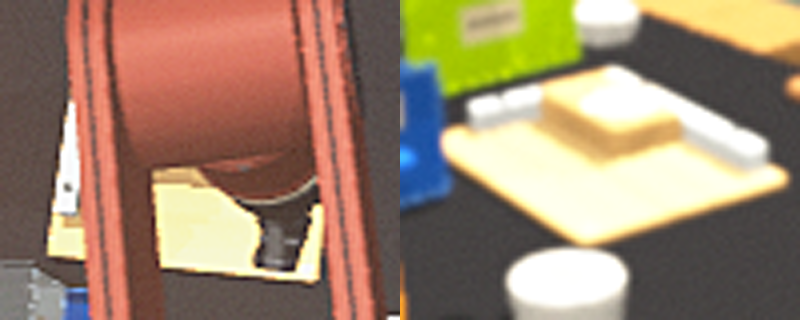

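In the scene view the clock sits in the corner against the fence and stop, dial up (right half, 610,105). The arm hides it in the top view, so I'm clearing the arm for one last top check.

```bash
python3 - <<'E'
from push import *
q=env.get_joint_pos(); env.goto_joints([-.9,*q[1:]])
c=shot('top','t8'); print(env.get_t())
for m in env.masks_of('top','clock_center')[:3]:
    r=cv2.minAreaRect(np.argwhere(m['pixels'])[:,::-1].astype(np.float32)); w=ray(c,*r[0],.025)-K; print(m['p'],r,w@JX,w@JY)
I=cv2.imread('pics/t8.png'); cv2.imwrite('pics/t8c.png',cv2.resize(I[175:245,155:245],None,fx=8,fy=8,interpolation=cv2.INTER_CUBIC))
E
```

```text
50.2583
0.76 ((187.59312438964844, 200.8827667236328), (32.553829193115234, 19.43264389038086), 4.763640880584717) -0.027735603061760296 -0.048750163824625777
```

View pics/t8c.png

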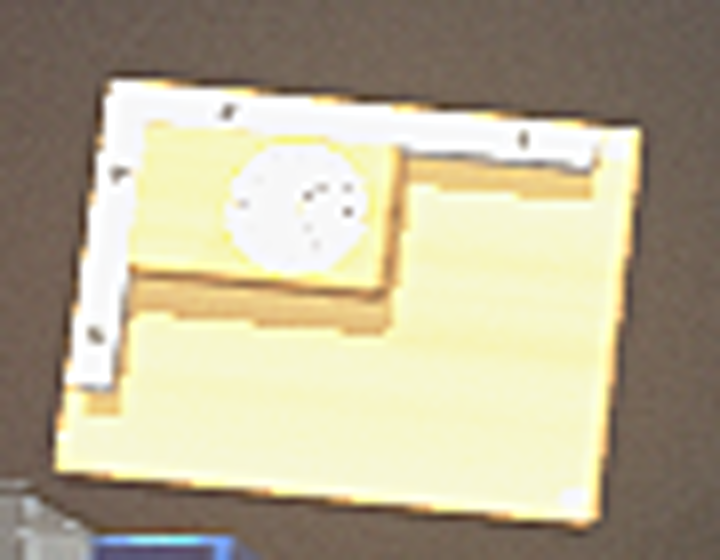

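The clock (crop 265,205) is snug against both strips, parallel to the fence and dial up. It measures (-27.7, -48.8) mm against a nominal (-28, -48). I'm handing it in.

```bash
python3 -c "
from plant import env
env.close_job()"
```

```text
the job is handed in; nothing more can be done
```

The far clock, which was the one lying dial down, now lies flat and dial up in the jig corner, and I've handed the job in at about 50 s of the 70 s allowed. I stood it on its end partway, regripped it from the dial side to finish the turn, and laid it on the board. I then slid it toward the fence and pushed it home with separate side and end pushes.

- **Position:** the last top picture put the clock's centre at x -27.7, y -48.8 mm in the jig frame, against -28 and -48 mm for home. It showed the clock parallel to the fence with no visible gap at either strip.
- **Push check:** repeat pushes at 15 N stopped within 0.1 mm of the earlier ones, so the clock is against both strips.
- **Small disagreements:**
  - The end push stopped about 2 mm before my predicted position, which is within the camera calibration error.
  - When I stood the clock up, contact came about 6 mm early because the grip was off-centre along its length; this did no harm.
- **Other things on the bench:** the other clock, nippers and tape roll were never touched and looked unmoved in the pictures that showed them, but I did not measure them at the end.

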